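# Index the fossil stage to its next notch

### The job

The fossil on the indexing stage has to be worked on from its next side: pull the stage's spring index ring up, turn the table counter-clockwise (seen from above) to the very next notch, and let the ring go so that its pin is fully home there and the table is locked. The exact place of that notch has to be felt for: do not force the pin sideways against the rim or the notch (keep well under 30 N), do not shift the fossil, and leave everything else on the bench alone.

Things in the scene. Friction and masses are not known exactly. Their poses are not given: they have to be found in the camera images.
- index_base: fixed round grey foot of the indexing stage, 244 mm across. On it a steel rim, level top 43 mm above the bench, centre line at radius 95 mm, with open notches 12 mm wide for the 8 mm index pin. Origin: on the turning axis, at the bench; z up, x points at the notch in which the table starts locked
- rim_top (a point): point on the rim's top at the starting notch, axes as index_base's. The next notch counter-clockwise (from above) is in a dark steel shoe screwed on by hand, 35 to 61 degrees on, different every time: no pose given here tells its place. Another notch follows 42 degrees after it. Between notches the top is unbroken (0.2 mm step down where the shoe begins)
- spindle: fixed spindle in the middle of index_base, carrying the turntable and the index ring; origin and axes as index_base's
- turntable (a joint): angle of the turntable (aluminium disc 152 mm across, top 60 mm above the bench, with a lug for the index ring) in rad: 0 in the starting notch, growing counter-clockwise seen from above. With the pin out it turns stiffly (0.1 N m, about 1 N at the ring) and stays where it is left; in a notch it has about 1.2 degrees of play either way
- index_ring (a joint): how far the ring and its pin are pulled up, m: 0 = home in a notch, 0.0085 = on the rim (out of the notch above this), 0.015 = stop. A spring pushes it down, 6 N at 0 to 10 N at the stop. Let go, it drops into a notch under it, or rests on the rim and slides along as the table turns until a notch comes (drag about 2 N)
- ring_grip (a point): centre of the index ring, an upright black round collar, diameter 28 mm, 14 mm tall, on a thin stem, at radius 95 mm from the turning axis and 87 mm above the bench when home; rises and turns with it. x points outward from the axis, y counter-clockwise along the travel, z up. Free all round; below it the lug's boss ends 12 mm under the collar
- table_axis (a point): point on the turning axis at the top of the turntable's cork pad, 65 mm above the bench; turns with the table
- fossil_mid (a point): the fossil: a stone-coloured lump about 76 mm across and 34 mm tall, about 0.3 kg, lying loose on the cork pad of the turntable; this point is its middle, 15 mm above the pad
- glue_bottle: small white squeeze bottle, 36 mm across, 85 mm tall, standing; origin at the centre of its underside. Leave alone
- brush: paint brush lying flat, 170 mm long; origin under its middle. Leave alone
- probe: thin steel hand probe lying flat, 150 mm long, 8 mm thick; origin near its middle. Leave alone
- jar: brown glass jar, 60 mm across, 70 mm tall, standing; origin at the centre of its underside. Leave alone
- bone_tray: shallow cardboard tray, 130 x 90 x 30 mm; origin at the centre of its underside. Leave alone
- bone_chip: a 40 mm wide fossil chip lying in the cardboard tray; origin at the centre of its underside. Leave alone
- blower: black rubber blower bulb standing on its base, 60 mm across, 100 mm tall; origin at the centre of its underside. Leave alone
Not all that is in view belongs to the job. Of the things like the part that bears fossil_mid, leave any that is red or turquoise; of the rest the smaller one is meant.

How it is judged:
By the outcome, as a careful person would: the job done as asked, in the order asked, and still so for the second after the job is handed in, with the robot touching nothing.
It also fails if it takes over 64 s, if anything falls off the work surface, if the arm or the gripper's body presses on something with over 40 N, if the wrist force passes 120 N, or if a joint passes its speed limit or range.

### The arm

A 6-joint arm with a two-finger parallel gripper is mounted at the origin on the work surface. World frame = base frame: x ahead of the robot, y to its left, z up, the work surface at z = 0. Lengths are in m, angles in degrees, forces in N, time in s.
With the tool pointing down it reaches from about 0.3 to 0.75 m from the base axis. Payload 8.5 kg.
Tool frame: the origin (TCP) lies midway between the tips of the shut fingers; the grasp point (between the pads) lies env.tcp_to_grasp behind it (env.tcp_to_grasp is the distance from the TCP to the grasp point, in m); z points along the fingers, y is the line along which they close (so a half turn about z gives the same grasp; the last joint's range is limited). The gripper opens to 85 mm and grips with 20 to 120 N. Pads are 22 mm wide; open, the fingers measure 114 mm over their backs; the gripper's body (76 mm by 85 mm) begins 54 mm behind the grasp point. The pads swing forward as they close: fully open they stand 13 mm farther back than shut.
Start: joints at [62.894, 21.807, 74.336, -0, 83.858, -12.336], TCP at [0.14, 0.532, 0.195] pointing down, gripper open.
Joint ranges: [-178.18, 178.18], [-50.72, 133.34], [12.68, 142.11], [-81.47, 261.47], [9.98, 163.14], [-165.26, 165.26]. Speed limits (degrees/s): [136.94, 136.94, 180, 180, 180, 180].

### API

Orientations are given as a 3x3 rotation matrix whose columns are the frame's x, y, z axes.
In Python, from rig import observe, optics, job, env gives the robot as it stands. The module is installed in compiled form; this text tells all that it offers.
- The arm moves only by the shell command python3 -m jog 'ROWS' [FORCE]. ROWS is JSON, a list of rows, each a list of 7 numbers: the turn, a rotation vector about the tool's x, y, z in rad, then the shift along the tool's x, y, z in m, then the opening in per cent of the stroke, from 0 (shut) to 100 (fully open). A call has 1 to 10 rows; each row shifts and turns the commanded pose from where the row before left it, along the tool's axes as they then stand; what a row does not reach is not made up. A row lasts 1/8 s, in which the tool goes at most 62.5 mm and 10.7 degrees, less where a joint would pass 70% of its speed; a pose out of reach is approached as far as the arm can. A call is refused whole if a number of a shift passes 0.0625 or a number of a turn 0.188, either way. A call with a gripper value outside its range is refused whole. The fingers move at their own pace and stop on an object; FORCE is the grip in N (left out, the last holds). Time passes only in rows, so rows that do not move let the fingers close. It gives the time, the measured TCP pose, the force, the opening and the grip force at its end, in the units of the state.
- observe(): the state, without advancing time (a new reading comes with each control period).
- optics.get_image(name): name is "side" or "top" or "wrist"; returns a dict with "pixels" (384x512x3 uint8, red, green, blue), "mtx" (3x3 intrinsics, pixels), "rvec" (rotation vector, rad) and "tvec" (3), from world to camera coordinates, as OpenCV has them. Camera axes: x right, y down, z forward; pixel columns grow to the right and rows downward; lengths in m; the calibration is good to about 2 mm. The wrist camera is an equidistant fisheye: a pixel r from the principal point sees the ray r / f radians off the axis. A picture is of the moment at which its call begins. There is no depth.
- job.close_job(): hands the job in; it is judged then, once.
The state is a dict: "time_s": time; "q": joint angles; "qvel": joint speeds; "joint_efforts": joint torques, N m; "position": TCP position; "tool_rot": TCP orientation; "ft_force": force on the tool from outside, world axes, zero at the start; "wrist_torque": the same for the moment, N m; "grip_width": finger opening in m; "gripper_force": force on a finger pad.
Only numpy, scipy, OpenCV 4.12 (cv2) and the standard library are available. Lean on these libraries where they do the work, as an engineer would, in place of code of your own. Each camera call takes 0.05 s, during which the arm holds its last target. There are 200 camera calls.

## Working session

There is one attempt and no reset: what is moved stays moved. The work goes in short steps, Python scripts to look and compute and a shell command to move; the robot and the scene stay as the last step left them, time stands still between calls to the robot, and variables do not carry over. Pictures are saved under pics/ and viewed, at most 10 in all, crops included, and the job is handed in when it is done.

```bash
mkdir -p pics; python3 - <<'E'
from rig import observe, optics, env
import cv2, numpy as np
s=observe(); print(s, env.tcp_to_grasp)
ims=[]
for n in ["top","side"]:
    d=optics.get_image(n); np.savez(f"{n}0.npz",**d)
    cv2.imwrite(f"pics/{n}0.png",cv2.resize(d["pixels"][...,::-1],(768,576),interpolation=cv2.INTER_CUBIC))
    R=cv2.Rodrigues(np.array(d["rvec"]))[0]; print(n,-R.T@np.array(d["tvec"]).ravel(),R[2],np.array(d["mtx"]).tolist())
E
```

```text
{'time_s': 0.0, 'q': array([ 6.28934804e+01,  2.18420984e+01,  7.43847603e+01, -1.49394133e-03,
        8.38579251e+01, -1.23363897e+01]), 'qvel': array([-0.00773079,  0.02212739, -0.03241913,  0.04294101,  0.02319894,
        0.03487603]), 'joint_efforts': array([ 1.70056510e-04, -4.48468029e+01, -2.31277120e+01, -1.94704680e-04,
        4.72433443e-03,  4.02073979e-06]), 'position': array([0.140073  , 0.53150867, 0.19460139]), 'tool_rot': array([[-9.66957051e-01,  2.54938499e-01, -6.51168000e-04],
       [ 2.54939164e-01,  9.66956181e-01, -1.32903304e-03],
       [ 2.90829235e-04, -1.45112609e-03, -9.99998905e-01]]), 'ft_force': array([0.28027793, 0.87371393, 0.74158625]), 'wrist_torque': array([-0.02970669,  0.01121229, -0.01005376]), 'gripper_force': 0.0, 'grip_width': 0.08548463963772654} 0.0187
top [ 0.30758804 -0.01939731  1.25102925] [ 0.20021985  0.03349824 -0.97917816] [[402.4552195642913, 0.0, 253.38717507965453], [0.0, 402.4552195642913, 192.89297055624098], [0.0, 0.0, 1.0]]
side [-0.02984316  0.8600259   0.69537318] [ 0.46135059 -0.73070044 -0.50322211] [[379.43853644923365, 0.0, 258.3300913882934], [0.0, 379.43853644923365, 190.52478745256212], [0.0, 0.0, 1.0]]
```

View pics/top0.png

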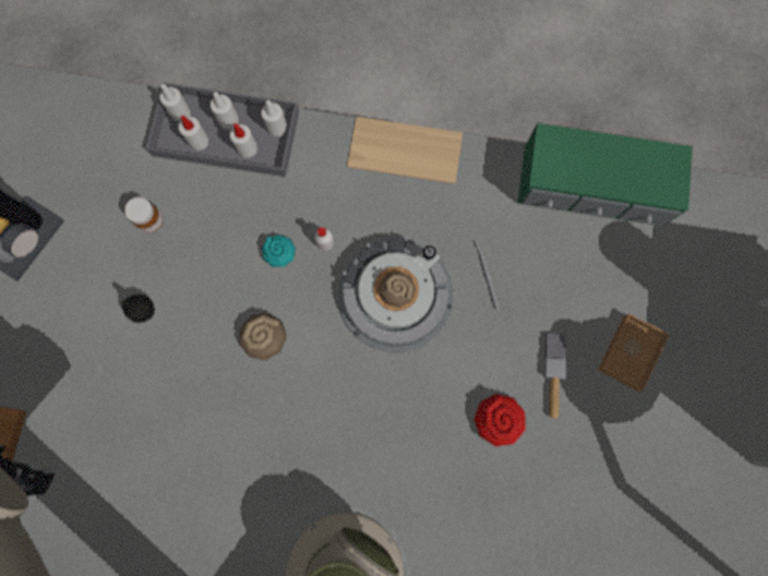

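View pics/side0.png

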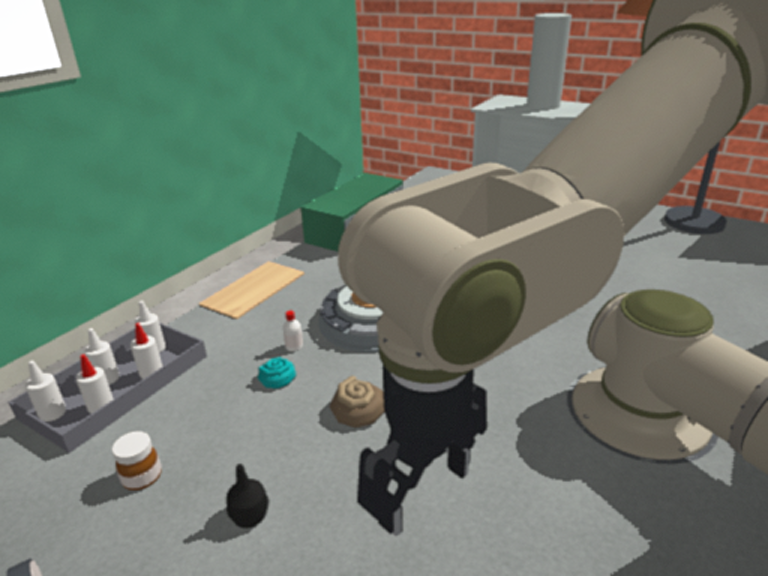

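Candidates for the fossil (768-px top view): stage lump at (398,288), larger stone lump at (263,335), turquoise at (278,250), red at (500,420). The smaller stone-coloured lump is the one on the stage at (398,288). I'll confirm this in a crop and measure it.

```bash
cat > h.py <<'E'
import numpy as np, cv2
def ray(d,px,z):
    R=cv2.Rodrigues(np.array(d["rvec"]))[0]; C=-R.T@np.array(d["tvec"]).ravel()
    p=cv2.undistortPoints(np.array([[px]],float),np.array(d["mtx"]),None).ravel()
    v=R.T@np.array([p[0],p[1],1]); return C+v*(z-C[2])/v[2]
E
python3 - <<'E'
from h import *
d=dict(np.load("top0.npz")); im=d["pixels"]
x0,y0,x1,y1=150,130,320,250
cv2.imwrite("pics/crop1.png",cv2.resize(im[y0:y1,x0:x1,::-1],None,fx=4.7,fy=4.7,interpolation=cv2.INTER_CUBIC))
hsv=cv2.cvtColor(im,cv2.COLOR_RGB2HSV)
g=im.astype(int)
m=((hsv[...,2]>140)&(hsv[...,1]<60)).astype(np.uint8)
n,l,st,c=cv2.connectedComponentsWithStats(m)
for i in range(1,n):
    if st[i,4]>300: print("white",st[i],c[i])
i=l[193,240] if l[193,240] else None
lab=[i for i in range(1,n) if abs(c[i]-[265,193]).max()<12 and st[i,4]>300]
if lab:
    cnt=max(cv2.findContours((l==lab[0]).astype(np.uint8),0,2)[0],key=cv2.contourArea)
    pts=np.array([ray(d,p[0],.06)[:2] for p in cv2.convexHull(cnt).astype(float)])
    print(pts.round(4).tolist()); print("circ",cv2.minEnclosingCircle(pts.astype(np.float32)))
b=(hsv[...,2]<45).astype(np.uint8); b[:160]=0;b[180:]=0;b[:,:278]=0;b[:,296:]=0
n,l,st,c=cv2.connectedComponentsWithStats(b)
for i in range(1,n): print("black",st[i],c[i],ray(d,c[i],.094))
for nm,p in [("fossil",(265,192)),("big",(175,223))]: print(nm,ray(d,p,.08))
E
```

```text
white [107  56  31  43 404] [122.47277228  77.13613861]
white [ 240  169   53   49 1164] [266.00343643 192.73969072]
[[0.6316, -0.0077], [0.6408, -0.0836], [0.6346, -0.0845], [0.5525, -0.0842], [0.5429, -0.0825], [0.5233, -0.0763], [0.5024, -0.0613], [0.4906, -0.0449], [0.4857, -0.0336], [0.4837, -0.0218], [0.4838, -0.0037], [0.4853, 0.0057], [0.4914, 0.0248], [0.4989, 0.0352], [0.5094, 0.0461], [0.5205, 0.0541], [0.5291, 0.0586], [0.5626, 0.0644], [0.5722, 0.0629], [0.5855, 0.059], [0.5958, 0.0546], [0.6066, 0.0471], [0.6184, 0.0336], [0.623, 0.0251], [0.6291, 0.0074]]
circ ((0.570180356502533, -0.023736875504255295), 0.09267718344926834)
black [282 166   4   7   9] [283.         169.33333333] [ 0.6289917  -0.05507045  0.094     ]
black [287 171   1   1   1] [287. 171.] [ 0.62585397 -0.06754465  0.094     ]
fossil [ 0.55530429 -0.01296417  0.08      ]
big [0.42108664 0.23245347 0.08      ]
```

View pics/crop1.png

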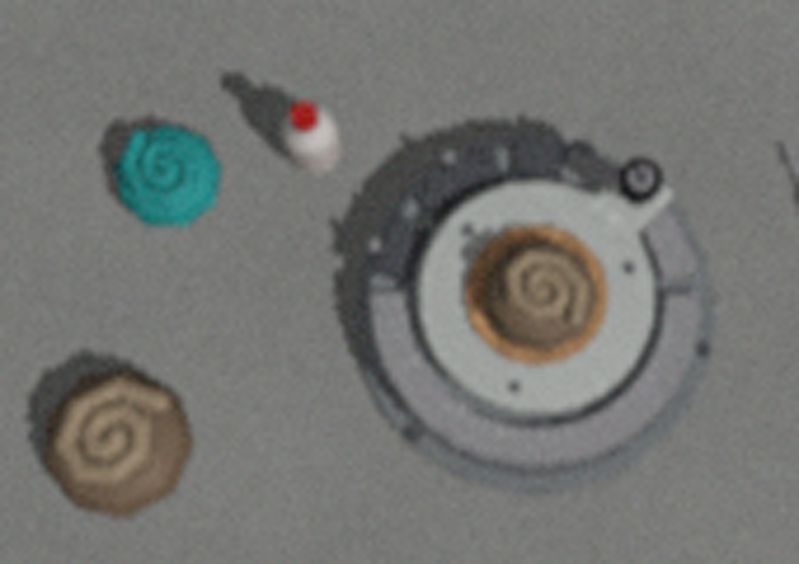

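The crop confirms it. The stage at crop (535,297) carries the smaller stone lump. The collar is at (641,178), and light slots in the dark shoe at (503,157) and (410,208) are about 42° apart, so (503,157) is the next notch.

```bash
cat >> h.py <<'E'
from rig import observe, optics
def go(target, yaw):
    """print tool-frame shift & turn to target xyz with tool y at yaw deg (tool down)"""
    s=observe(); R=s["tool_rot"]; y=np.degrees(np.arctan2(R[1,1],R[0,1]))
    sh=R.T@(np.array(target)-s["position"])
    print("t",round(s["time_s"],2),"pos",s["position"].round(4),"yaw",y.round(2),"shift mm",(sh*1e3).round(1),"turn z rad",np.radians(y-yaw).round(4))
E
python3 - <<'E'
from h import *
d=dict(np.load("top0.npz")); im=d["pixels"]
px=lambda u,v:(150+(u+.5)/4.7-.5,130+(v+.5)/4.7-.5)
from scipy.optimize import least_squares
P=np.array([[0.5233,-.0763],[.5024,-.0613],[.4906,-.0449],[.4857,-.0336],[.4837,-.0218],[.4838,-.0037],[.4853,.0057],[.4914,.0248],[.4989,.0352],[.5094,.0461],[.5205,.0541],[.5291,.0586],[.5722,.0629],[.5855,.059],[.5958,.0546],[.6066,.0471],[.6184,.0336],[.623,.0251]])
r=least_squares(lambda q:np.hypot(*(P-q[:2]).T)-q[2],[.56,-.01,.076]); print(r.x); c=r.x[:2]
for n,p,z in [("collar",(641,178),.094),("n1",(503,157),.041),("n2",(410,208),.041),("fossil",(540,290),.09)]:
    w=ray(d,px(*p),z)[:2]-c; print(n,w+c,np.hypot(*w),np.degrees(np.arctan2(w[1],w[0])))
go([.628,-.078,.195],47)
E
```

```text
[ 0.55789001 -0.01062859  0.07493827]
collar [ 0.63607381 -0.0630051 ] 0.09410634755457184 -33.818733067938375
n1 [0.65056083 0.02745326] 0.10019035041320833 22.33956396606922
n2 [0.6061751  0.08240281] 0.10481550882746467 62.5698220030473
fossil [ 0.55500778 -0.01123868] 0.002946099483974324 -168.04847982474638
t 0.1 pos [0.1401 0.5316 0.1947] yaw 75.23 shift mm [-6.272e+02 -4.650e+02  1.000e-01] turn z rad 0.4927
```

```bash
python3 -m jog '[[0,0,0,-0.035,-0.025,0,100],[0,0,0,-0.035,-0.025,0,100],[0,0,0,-0.035,-0.025,0,100],[0,0,0,-0.035,-0.025,0,100],[0,0,0,-0.035,-0.025,0,100],[0,0,0,-0.035,-0.025,0,100],[0,0,0,-0.035,-0.025,0,100],[0,0,0,-0.035,-0.025,0,100],[0,0,0,-0.035,-0.025,0,100]]' 20 && python3 -m jog '[[0,0,0,-0.035,-0.025,0,80],[0,0,0,-0.035,-0.025,0,80],[0,0,0,-0.035,-0.025,0,80],[0,0,0,-0.035,-0.025,0,80],[0,0,0,-0.035,-0.025,0,80],[0,0,0,-0.035,-0.025,0,80],[0,0,0,-0.035,-0.025,0,80],[0,0,0,-0.03,-0.024,0,80],[0,0,0.165,0,0,0,70],[0,0,0.165,0,0,0,65]]' && python3 -m jog '[[0,0,0,0,0,0,65],[0,0,0,0,0,0,65]]' 
python3 - <<'E'
from h import *
go([.636,-.063,.195],56.2)
d=optics.get_image("wrist"); np.savez("w1.npz",**d); print(d["mtx"])
cv2.imwrite("pics/w1.png",cv2.resize(d["pixels"][...,::-1],(768,576),interpolation=cv2.INTER_CUBIC))
d=optics.get_image("side"); np.savez("s1.npz",**d)
cv2.imwrite("pics/s1.png",cv2.resize(d["pixels"][120:300,150:390,::-1],None,fx=3.2,fy=3.2,interpolation=cv2.INTER_CUBIC))
E
```

```text
time_s: 1.23
position: [0.388, 0.2327, 0.195]
tool_rot: [[-0.967, 0.255, -0.0], [0.255, 0.967, -0.0], [0.0, -0.0, -1.0]]
ft_force: [0.9, -0.4, 0.2]
grip_width: 0.0852
gripper_force: 0.0
time_s: 2.48
position: [0.6026, -0.0291, 0.1945]
tool_rot: [[-0.829, 0.56, -0.001], [0.56, 0.829, 0.0], [0.001, -0.0, -1.0]]
ft_force: [0.5, 1.2, 0.3]
grip_width: 0.0558
gripper_force: 0.0
time_s: 2.72
position: [0.6025, -0.0285, 0.1951]
tool_rot: [[-0.834, 0.552, -0.0], [0.552, 0.834, 0.0], [0.0, -0.0, -1.0]]
ft_force: [-0.8, 0.0, -0.5]
grip_width: 0.0554
gripper_force: 0.0
t 2.73 pos [ 0.6025 -0.0285  0.1951] yaw 56.51 shift mm [-47.  -10.3   0. ] turn z rad 0.0054
[[297.31863964   0.         254.58985462]
 [  0.         297.31863964 191.48296607]
 [  0.           0.           1.        ]]
```

View pics/w1.png

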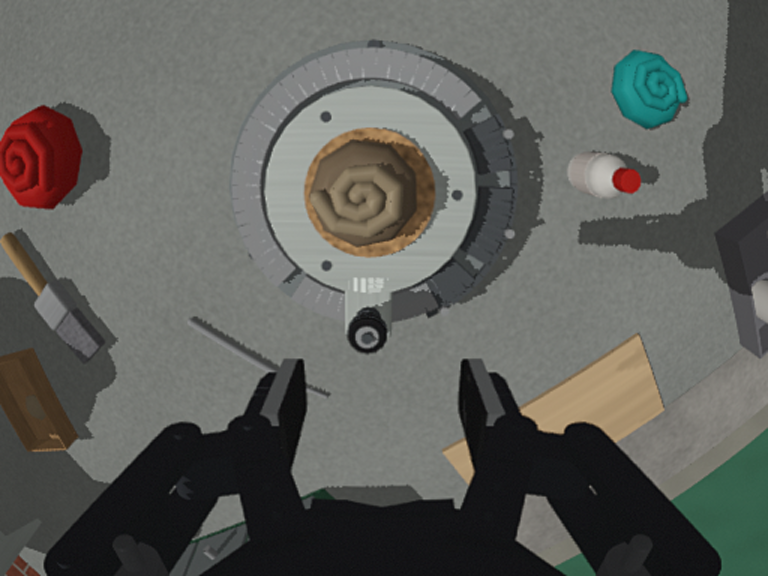

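View pics/s1.png

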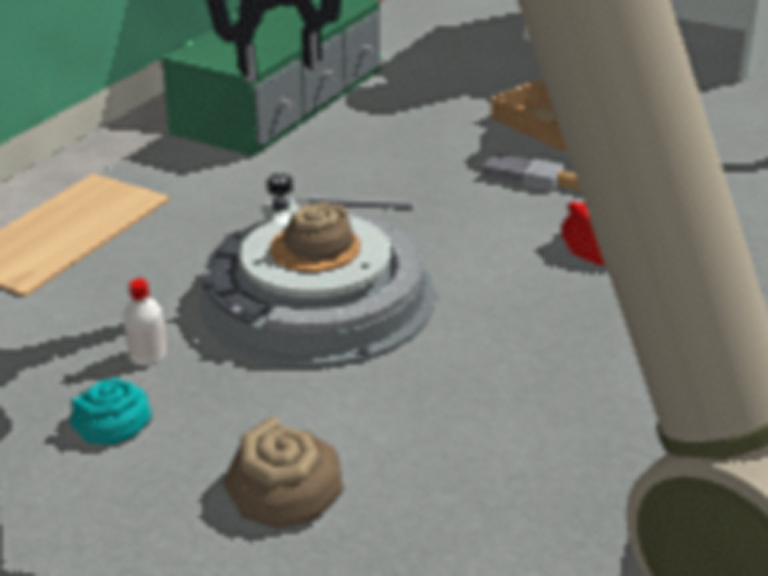

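Wrist view (768 px): collar at (367,331), dark shoe right of it with a slot at (495,180), scale marks on the grey rim, finger midline at column ~382. Side view: collar standing free at (279,184). I'll convert the wrist pixels and look at an enlarged crop of the shoe.

```bash
cat >> h.py <<'E'
def fray(d,px,z):
    R=cv2.Rodrigues(np.array(d["rvec"]))[0]; C=-R.T@np.array(d["tvec"]).ravel()
    p=cv2.fisheye.undistortPoints(np.array([[px]],float),np.array(d["mtx"]),np.zeros(4)).ravel()
    v=R.T@np.array([p[0],p[1],1]); return C+v*(z-C[2])/v[2]
E
python3 - <<'E'
from h import *
d=dict(np.load("w1.npz")); im=d["pixels"]
f=lambda u,v:((u+.5)/1.5-.5,(v+.5)/1.5-.5)
cv2.imwrite("pics/w1c.png",cv2.resize(im[50:220,230:370,::-1],None,fx=3.5,fy=3.5,interpolation=cv2.INTER_CUBIC))
# disc edge points (left/top/right) at z=.06
P=np.array([fray(d,f(*p),.06)[:2] for p in [(264,185),(475,185),(370,82),(295,112),(446,112),(295,262)]])
from scipy.optimize import least_squares
r=least_squares(lambda q:np.hypot(*(P-q[:2]).T)-q[2],[.56,-.01,.076]); print("axis",r.x,r.fun.round(4)); c=r.x[:2]
for n,p,z in [("collar top",(367,337),.094),("slot",(495,180),.042),("fossil",(362,195),.095)]:
    w=fray(d,f(*p),z)[:2]-c; print(n,w+c,np.hypot(*w),np.degrees(np.arctan2(w[1],w[0])))
s=dict(np.load("s1.npz")); p=(150+279/3.2-.3,120+183/3.2-.3); print("side collar",ray(s,p,.090))
go([.636,-.063,.195],56.2)
E
```

```text
axis [ 0.55477546 -0.00974896  0.07614129] [-0.0004 -0.0007 -0.0002 -0.      0.0008  0.0005]
collar top [ 0.63563561 -0.0646539 ] 0.0977390173070113 -34.17694391551977
slot [0.60134416 0.07285767] 0.09482878349939748 60.58828531807609
fossil [ 0.55296506 -0.0125634 ] 0.0033464340196555703 -122.75145115560241
side collar [ 0.6366589  -0.06198671  0.09      ]
t 2.83 pos [ 0.6026 -0.0285  0.1952] yaw 56.45 shift mm [-46.9 -10.3   0.2] turn z rad 0.0043
```

View pics/w1c.png

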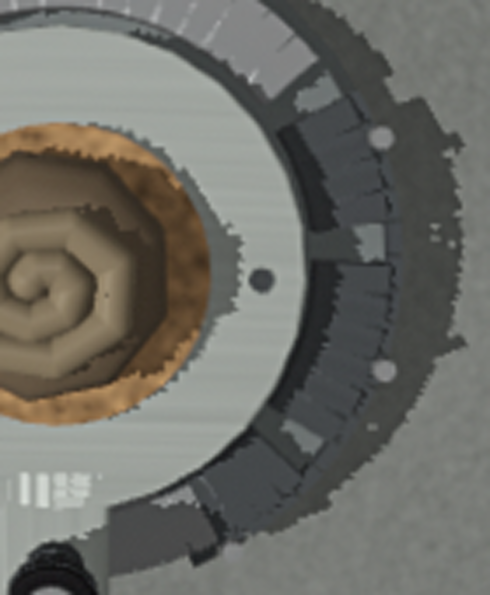

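```bash
python3 -m jog '[[0,0,0.008,-0.024,-0.005,0,65],[0,0,0,-0.023,-0.005,0,65],[0,0,0,0,0,0.025,65],[0,0,0,0,0,0.025,65],[0,0,0,0,0,0.025,65],[0,0,0,0,0,0,65]]'
python3 - <<'E'
from h import *
go([.636,-.0632,.072],56)
d=dict(np.load("w1.npz"))
g=lambda u,v:(230+(u+.5)/3.5-.5,50+(v+.5)/3.5-.5)
for n,p in [("n1",(302,438)),("n1in",(270,418)),("n2",(368,243)),("n2in",(325,245)),("n3",(315,92))]:
    w=fray(d,g(*p),.043)[:2]-[.5565,-.0100]; print(n,w,np.hypot(*w),np.degrees(np.arctan2(w[1],w[0])))
d=optics.get_image("wrist"); np.savez("w2.npz",**d)
im=d["pixels"]; cv2.imwrite("pics/w2.png",cv2.resize(im[120:330,130:380,::-1],None,fx=2.8,fy=2.8,interpolation=cv2.INTER_CUBIC))
R=cv2.Rodrigues(d["rvec"])[0]; 
P=cv2.fisheye.projectPoints(np.array([[[.636,-.0632,.094]]]),d["rvec"],d["tvec"],d["mtx"],np.zeros(4))[0]; print("pred collar px",P, (P-[130,120])*2.8)
E
```

```text
time_s: 3.58
position: [0.6351, -0.0628, 0.1186]
tool_rot: [[-0.828, 0.56, -0.004], [0.56, 0.828, 0.001], [0.004, -0.001, -1.0]]
ft_force: [0.2, -0.5, 0.8]
grip_width: 0.0554
gripper_force: 0.0
t 3.58 pos [ 0.6351 -0.0628  0.1186] yaw 55.93 shift mm [-1.1  0.2 46.6] turn z rad -0.0013
n1 [0.0914488  0.03591441] 0.09824829809520072 21.44127374773136
n1in [0.07954697 0.03024786] 0.08510378250188201 20.819381076798223
n2 [0.04691323 0.08815798] 0.09986330625774514 61.9803452171069
n2in [0.03999051 0.07545541] 0.08539765589118462 62.07692192100039
n3 [-0.00376711  0.0989228 ] 0.0989945052373482 92.18084680652692
pred collar px [[[256.72181764 211.11828327]]] [[[354.82108939 255.13119315]]]
```

View pics/w2.png

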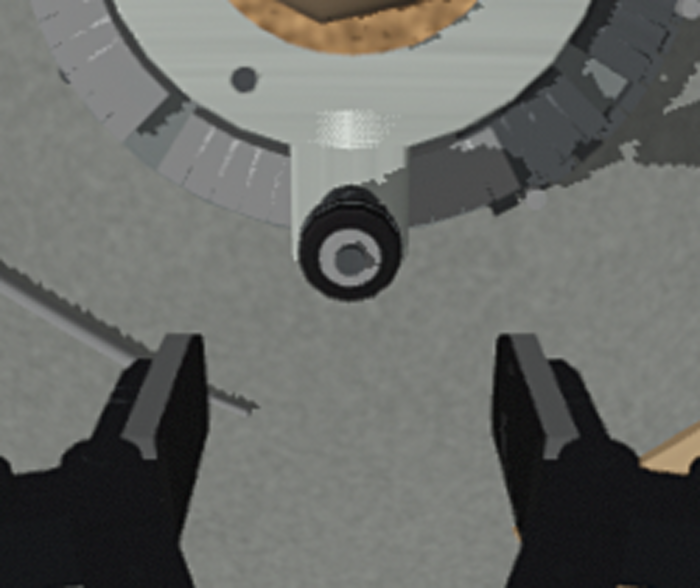

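The collar at crop (350,252) lies on the finger midline (350), and the fingers will straddle it. I'll descend and close in steps, watching the force.

```bash
python3 -m jog '[[0,0,0,0,0,0.016,60],[0,0,0,0,0,0.016,55],[0,0,0,0,0,0.014,50],[0,0,0,0,0,0,45],[0,0,0,0,0,0,40],[0,0,0,0,0,0,40]]' 20;  python3 -m jog '[[0,0,0,0,0,0,37],[0,0,0,0,0,0,37]]'; python3 -m jog '[[0,0,0,0,0,0,35],[0,0,0,0,0,0,35]]'
```

```text
time_s: 4.38
position: [0.6364, -0.0632, 0.0748]
tool_rot: [[-0.828, 0.561, 0.001], [0.561, 0.828, -0.0], [-0.001, 0.0, -1.0]]
ft_force: [0.5, 0.5, -0.3]
grip_width: 0.0343
gripper_force: 0.0
time_s: 4.62
position: [0.6361, -0.0631, 0.0744]
tool_rot: [[-0.828, 0.561, 0.0], [0.561, 0.828, -0.0], [-0.0, 0.0, -1.0]]
ft_force: [-0.2, -0.4, 0.6]
grip_width: 0.0316
gripper_force: 0.0
time_s: 4.88
position: [0.636, -0.0631, 0.0742]
tool_rot: [[-0.828, 0.561, 0.0], [0.561, 0.828, -0.0], [-0.0, -0.0, -1.0]]
ft_force: [-0.3, -0.6, -0.1]
grip_width: 0.0299
gripper_force: 0.0
```

```bash
python3 -m jog '[[0,0,0,0,0,0.0035,35],[0,0,0,0,0,0,33],[0,0,0,0,0,0,32],[0,0,0,0,0,0,32]]' 20; python3 -m jog '[[0,0,0,0,0,0,25],[0,0,0,0,0,0,25]]' 25
```

```text
time_s: 5.38
position: [0.6361, -0.0631, 0.0708]
tool_rot: [[-0.828, 0.561, 0.0], [0.561, 0.828, -0.0], [-0.0, 0.0, -1.0]]
ft_force: [-0.6, -0.5, -0.2]
grip_width: 0.0273
gripper_force: 0.0
time_s: 5.62
position: [0.6361, -0.0631, 0.0708]
tool_rot: [[-0.828, 0.561, 0.0], [0.561, 0.828, -0.0], [-0.0, 0.0, -1.0]]
ft_force: [0.2, 0.9, -0.0]
grip_width: 0.0215
gripper_force: 0.0
```

Width 21.5 mm with no force, so the collar isn't between the pads. Looking.

```bash
python3 - <<'E'
from h import *
d=optics.get_image("wrist"); np.savez("w3.npz",**d)
a=cv2.resize(d["pixels"][150:330,150:360],(400,343),interpolation=cv2.INTER_CUBIC)
s=optics.get_image("side"); np.savez("s3.npz",**s)
b=cv2.resize(s["pixels"][140:226,185:285],(400,343),interpolation=cv2.INTER_CUBIC)
cv2.imwrite("pics/w3.png",np.hstack([a,b])[...,::-1])
E
```

```text
(no output)
```

View pics/w3.png

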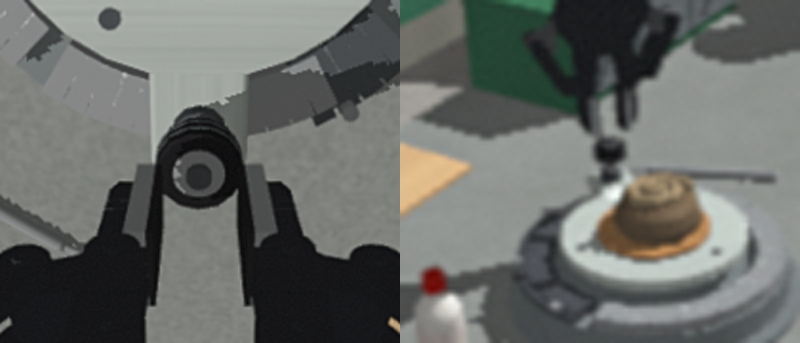

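```bash
python3 - <<'E'
from h import *
d=dict(np.load("w3.npz")); R=cv2.Rodrigues(d["rvec"])[0]; C=-R.T@d["tvec"].ravel()
s=dict(np.load("s3.npz")); st=observe(); T=st["tool_rot"]; p=st["position"]
print("cam in tool",T.T@(C-p), "cam z in tool",T.T@R[2])
def crop(P): return ((cv2.fisheye.projectPoints(np.array(P)[None,None],d["rvec"],d["tvec"],d["mtx"],np.zeros(4))[0].ravel()-[150,150])*1.905).round(0)
def cs(P): return ((cv2.projectPoints(np.array(P)[None,None],s["rvec"],s["tvec"],s["mtx"],None)[0].ravel()-[185,140])*4).round(0)
for n,v in [("TCP",[0,0,0]),("tip in",[.011,0,0]),("tip out",[-.011,0,0]),("tip in L",[.011,.011,-.003]),("tip in R",[.011,-.011,-.003]),("base in L",[.011,.011,-.04]),("base out L",[-.011,.011,-.04]),("grasp",[0,0,-.0187]),("collar top c",[0,0,-.023])]:
    P=p+T@np.array(v); print(n,crop(P),cs(P))
f=lambda u,v:(150+u/1.905,150+v/1.905)
for z in (.087,.094): print("collar wrist",T.T@(fray(d,f(199,172),z)-p))
print("collar side",T.T@(ray(s,(185+611/4,140+150/4),.090)-p))
E
```

```text
cam in tool [ 0.08308104 -0.00136213 -0.17935629] cam z in tool [-3.19493976e-01 -1.97720163e-04  9.47588286e-01]
TCP [203. 141.] [210. 167.]
tip in [203. 111.] [215. 173.]
tip out [203. 168.] [205. 162.]
tip in L [236. 115.] [203. 172.]
tip in R [171. 115.] [227. 167.]
base in L [244. 165.] [200. 134.]
base out L [241. 231.] [191. 123.]
grasp [204. 165.] [209. 148.]
collar top c [204. 171.] [209. 143.]
collar wrist [-0.00377239 -0.00146397 -0.01626711]
collar wrist [-4.45059563e-05 -1.45959603e-03 -2.32671510e-02]
collar side [ 0.15750827 -0.29791302 -0.01927748]
```

The predicted fingertip pixels show that the tips sit about 35 mm higher than the reported TCP implies: wrist v≈165 and side v≈130 both fit tool z ≈ −0.04. The collar's x/y is right, so I'll reopen and go lower in checked steps.

```bash
python3 -m jog '[[0,0,0,0,0,0,48],[0,0,0,0,0,0,48],[0,0,0,0,0,0,48],[0,0,0,0,0,0.008,48],[0,0,0,0,0,0.008,48]]' 20; python3 -m jog '[[0,0,0,0,0,0.006,48],[0,0,0,0,0,0,48]]';python3 - <<'E'
from h import *
d=optics.get_image("wrist"); np.savez("w4.npz",**d)
a=cv2.resize(d["pixels"][150:330,150:360],(400,343),interpolation=cv2.INTER_CUBIC)
s=optics.get_image("side"); np.savez("s4.npz",**s)
b=cv2.resize(s["pixels"][140:226,185:285],(400,343),interpolation=cv2.INTER_CUBIC)
cv2.imwrite("pics/w4.png",np.hstack([a,b])[...,::-1])
E
```

```text
time_s: 6.35
position: [0.6359, -0.0631, 0.0539]
tool_rot: [[-0.828, 0.561, -0.0], [0.561, 0.828, 0.0], [0.0, -0.0, -1.0]]
ft_force: [-0.8, 0.2, -0.4]
grip_width: 0.0408
gripper_force: 0.0
time_s: 6.6
position: [0.6357, -0.063, 0.048]
tool_rot: [[-0.828, 0.561, -0.001], [0.561, 0.828, 0.0], [0.001, -0.0, -1.0]]
ft_force: [-0.8, -0.7, 1.0]
grip_width: 0.0411
gripper_force: 0.0
```

View pics/w4.png

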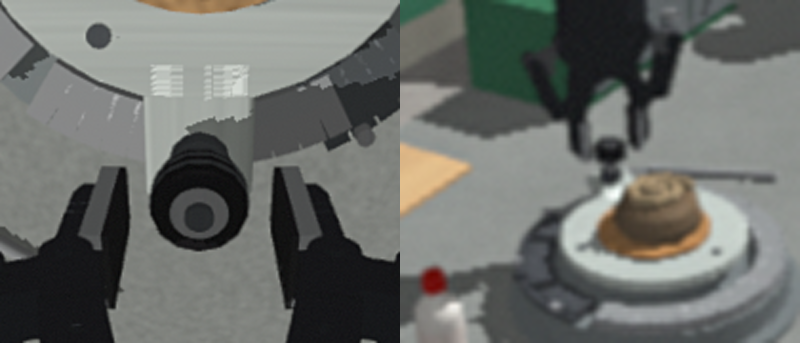

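Side view: tips at v≈150, level with mid-collar (v 150), straddling it. Wrist view: collar (199,213) between pads at 128 and 272. I'll go 8 mm lower and close.

```bash
python3 -m jog '[[0,0,0,0,0,0.004,46],[0,0,0,0,0,0.004,43],[0,0,0,0,0,0,40]]' 20; python3 -m jog '[[0,0,0,0,0,0,37],[0,0,0,0,0,0,35],[0,0,0,0,0,0,35]]'; python3 -m jog '[[0,0,0,0,0,0,33],[0,0,0,0,0,0,33]]'
```

```text
time_s: 7.08
position: [0.6358, -0.063, 0.0403]
tool_rot: [[-0.828, 0.561, -0.001], [0.561, 0.828, 0.0], [0.001, -0.0, -1.0]]
ft_force: [-0.1, -0.6, 0.1]
grip_width: 0.0342
gripper_force: 0.0
time_s: 7.45
position: [0.6361, -0.0631, 0.0408]
tool_rot: [[-0.828, 0.561, 0.0], [0.561, 0.828, -0.0], [-0.0, 0.0, -1.0]]
ft_force: [0.6, 0.3, 0.2]
grip_width: 0.0296
gripper_force: 0.0
time_s: 7.7
position: [0.6361, -0.0632, 0.0408]
tool_rot: [[-0.828, 0.561, 0.0], [0.561, 0.828, -0.0], [-0.0, -0.0, -1.0]]
ft_force: [0.2, -1.1, 1.0]
grip_width: 0.0281
gripper_force: 0.3
```

```bash
python3 -m jog '[[0,0,0,0,0,0,25],[0,0,0,0,0,0,25]]' 40;  python3 -m jog '[[0,0,0,0,0,-0.003,25],[0,0,0,0,0,-0.004,25],[0,0,0,0,0,-0.0035,25],[0,0,0,0,0,0,25]]'
```

```text
time_s: 7.95
position: [0.6361, -0.0632, 0.041]
tool_rot: [[-0.828, 0.561, 0.0], [0.561, 0.828, -0.0], [-0.0, -0.0, -1.0]]
ft_force: [-1.0, -0.6, 3.3]
grip_width: 0.0262
gripper_force: 39.2
time_s: 8.45
position: [0.6359, -0.0631, 0.0511]
tool_rot: [[-0.828, 0.561, -0.0], [0.561, 0.828, 0.0], [0.0, -0.0, -1.0]]
ft_force: [1.9, -0.8, -9.5]
grip_width: 0.0264
gripper_force: 39.9
```

```bash
cat >> h.py <<'E'
def arc(yaw_goal,c=(.5565,-.0100),R=.0952,z=None):
    a=np.radians(yaw_goal-90); p=observe()["position"]
    go([c[0]+R*np.cos(a),c[1]+R*np.sin(a),p[2] if z is None else z],yaw_goal)
    w=p[:2]-c; s=observe(); T=s["tool_rot"]; print("R",np.hypot(*w).round(4),"az",np.degrees(np.arctan2(w[1],w[0])).round(2),"F tool",(T.T@s["ft_force"]).round(1),"grip",s["grip_width"],s["gripper_force"])
E
python3 -m jog '[[0,0,0,0,0,-0.0015,25],[0,0,-0.0349,0,0.0033,0,25],[0,0,-0.0698,0,0.0066,0,25],[0,0,-0.0698,0,0.0066,0,25],[0,0,0,0,0,0,25]]'; python3 -c "
from h import *
arc(66)"
```

```text
time_s: 9.07
position: [0.6442, -0.0484, 0.0524]
tool_rot: [[-0.913, 0.408, -0.001], [0.408, 0.913, 0.0], [0.001, -0.0, -1.0]]
ft_force: [0.4, -0.4, -9.3]
grip_width: 0.0262
gripper_force: 39.9
t 9.07 pos [ 0.6442 -0.0484  0.0524] yaw 65.94 shift mm [ 0.5 -0.6  0. ] turn z rad -0.0011
R 0.0957 az -23.62 F tool [-0.6 -0.2  9.3] grip 0.026216302289229512 39.94553983211517
```

```bash
python3 -m jog '[[0,0,-0.0698,0.0002,0.0066,0,25],[0,0,-0.0698,0.0002,0.0066,0,25],[0,0,-0.0698,0.0002,0.0066,0,25],[0,0,-0.0698,0.0002,0.0066,0,25],[0,0,0,0,0,0,25]]'; python3 -c "
from h import *
arc(82)"
```

```text
time_s: 9.7
position: [0.6514, -0.0233, 0.0525]
tool_rot: [[-0.99, 0.142, -0.001], [0.142, 0.99, 0.0], [0.001, 0.0, -1.0]]
ft_force: [-0.1, -0.5, -8.9]
grip_width: 0.0262
gripper_force: 40.0
t 9.7 pos [ 0.6514 -0.0233  0.0525] yaw 81.83 shift mm [ 0.7 -0.   0. ] turn z rad -0.003
R 0.0959 az -7.99 F tool [ 0.  -0.5  8.9] grip 0.02620227689801937 40.00120460987091
```

```bash
python3 -m jog '[[0,0,-0.0698,0.0003,0.0066,0,25],[0,0,-0.0698,0.0003,0.0066,0,25],[0,0,-0.0698,0.0003,0.0066,0,25],[0,0,-0.0698,0.0003,0.0066,0,25],[0,0,-0.0698,0.0003,0.0066,0,25],[0,0,0,0,0,0,25]]'; python3 -c "
from h import *
arc(102)
d=optics.get_image('top'); np.savez('t2.npz',**d)
d=optics.get_image('wrist'); np.savez('w5.npz',**d)
cv2.imwrite('pics/w5.png',cv2.resize(d['pixels'][60:330,130:400,::-1],(590,590),interpolation=cv2.INTER_CUBIC))"
```

```text
time_s: 10.45
position: [0.6504, 0.0092, 0.0527]
tool_rot: [[-0.979, -0.204, -0.0], [-0.204, 0.979, 0.0], [0.0, 0.0, -1.0]]
ft_force: [1.7, -0.7, -10.0]
grip_width: 0.0262
gripper_force: 40.0
t 10.45 pos [0.6504 0.0092 0.0527] yaw 101.76 shift mm [0.6 0.7 0. ] turn z rad -0.0043
R 0.0958 az 11.58 F tool [-1.6 -1.  10. ] grip 0.02620635419693457 40.03350555896759
```

View pics/w5.png

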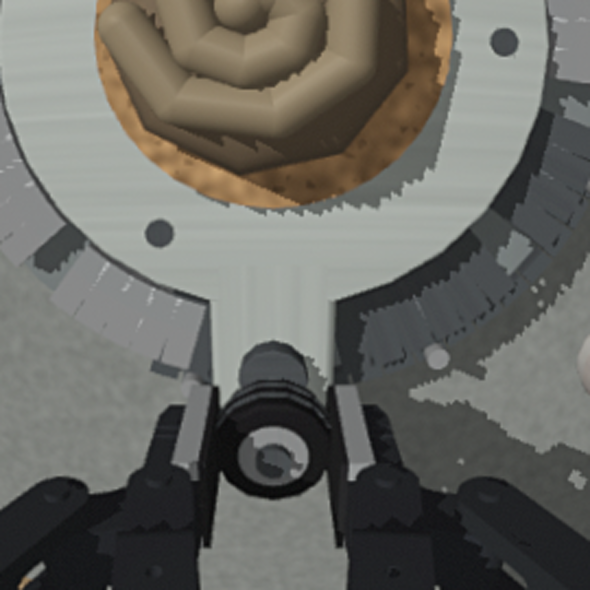

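The wrist view shows the held collar at (272,450). A slot at (515,252) must be the one after next, and the next one lies hidden or dark just right of the lug at about (347,345). I'll compute both angles.

```bash
python3 - <<'E'
from h import *
d=dict(np.load("w5.npz")); k=590/270
f=lambda u,v:(130+u/k,60+v/k)
c=[.5565,-.0100]
for n,p in [("n2 mid",(515,252)),("n2 in",(490,225)),("n2 out",(530,270)),("gap L",(335,335)),("gap R",(360,345)),("start notch",(60,250))]:
    w=fray(d,f(*p),.043)[:2]-c; print(n,np.hypot(*w).round(4),np.degrees(np.arctan2(w[1],w[0])).round(1))
w=fray(d,f(272,455),.1055)[:2]-c; print("collar",np.hypot(*w),np.degrees(np.arctan2(w[1],w[0])))
E
```

```text
n2 mid 0.0994 61.7
n2 in 0.0867 62.0
n2 out 0.1078 61.3
gap L 0.0936 23.5
gap R 0.099 27.7
start notch 0.0923 -34.9
collar 0.0954728298587031 11.250781531762447
```

```bash
python3 -m jog '[[0,0,0,0,0,0.0027,25],[0,0,0,0,0,0,25]]'; python3 -m jog '[[0,0,0,0,0,0,36.5],[0,0,0,0,0,0,36.5],[0,0,0,0,0,0.0035,36.5],[0,0,0,0,0,0.0035,36.5],[0,0,0,0,0,0,36.5]]' 20; python3 -c "
from h import *
arc(103)"
```

```text
time_s: 10.8
position: [0.6504, 0.009, 0.0498]
tool_rot: [[-0.979, -0.205, -0.0], [-0.205, 0.979, 0.0], [0.0, 0.0, -1.0]]
ft_force: [0.2, -0.9, -9.4]
grip_width: 0.0264
gripper_force: 40.1
time_s: 11.42
position: [0.6504, 0.0091, 0.0426]
tool_rot: [[-0.979, -0.205, -0.001], [-0.205, 0.979, 0.0], [0.001, 0.0, -1.0]]
ft_force: [-1.0, -0.4, 0.4]
grip_width: 0.031
gripper_force: 0.0
t 11.43 pos [0.6504 0.0091 0.0426] yaw 101.85 shift mm [0.6 2.5 0. ] turn z rad -0.0201
R 0.0958 az 11.53 F tool [ 1.1 -0.2 -0.4] grip 0.030952786430557468 0.0
```

```bash
python3 -m jog '[[0,0,-0.0175,0.0001,0.0017,0,36.5],[0,0,-0.0175,0.0001,0.0017,0,36.5],[0,0,-0.0175,0.0001,0.0017,0,36.5]]'; python3 -m jog '[[0,0,-0.0175,0,0.0017,0,36.5],[0,0,-0.0175,0,0.0017,0,36.5]]'; python3 -c "
from h import *
arc(107)"
```

```text
time_s: 11.8
position: [0.6494, 0.0135, 0.0431]
tool_rot: [[-0.966, -0.257, 0.001], [-0.257, 0.966, -0.001], [-0.0, -0.001, -1.0]]
ft_force: [2.2, -5.2, -2.1]
grip_width: 0.0311
gripper_force: 2.4
time_s: 12.05
position: [0.6484, 0.0173, 0.043]
tool_rot: [[-0.957, -0.291, 0.0], [-0.291, 0.957, -0.0], [-0.0, -0.0, -1.0]]
ft_force: [2.4, -4.9, -2.2]
grip_width: 0.0313
gripper_force: 2.7
t 12.05 pos [0.6484 0.0173 0.043 ] yaw 106.93 shift mm [ 0.6  0.7 -0. ] turn z rad -0.0012
R 0.0958 az 16.56 F tool [-0.9 -5.4  2.2] grip 0.03130282394058307 2.6878921687602997
```

```bash
for i in 1; do python3 -m jog '[[0,0,-0.009,0,0.0009,0,36.5],[0,0,-0.009,0,0.0009,0,36.5]]'; python3 -c "
from h import *
arc(108)"; done; python3 -m jog '[[0,0,-0.009,0,0.0009,0,36.5],[0,0,0,0,0,0,36.5]]'; python3 -c "
from h import *
arc(109)"
```

```text
time_s: 12.3
position: [0.6478, 0.0191, 0.043]
tool_rot: [[-0.951, -0.308, 0.0], [-0.308, 0.951, 0.0], [-0.0, 0.0, -1.0]]
ft_force: [3.5, -3.1, -3.3]
grip_width: 0.0311
gripper_force: 1.9
t 12.3 pos [0.6478 0.0191 0.043 ] yaw 107.93 shift mm [ 0.6  0.5 -0. ] turn z rad -0.0012
R 0.0958 az 17.71 F tool [-2.4 -4.   3.3] grip 0.031115811138686392 1.9029828161001205
time_s: 12.55
position: [0.6471, 0.0203, 0.0429]
tool_rot: [[-0.949, -0.316, -0.001], [-0.316, 0.949, 0.001], [0.0, 0.001, -1.0]]
ft_force: [0.9, -0.9, -2.0]
grip_width: 0.0313
gripper_force: 0.9
t 12.55 pos [0.6471 0.0203 0.0429] yaw 108.43 shift mm [0.4 0.8 0. ] turn z rad -0.0099
R 0.0956 az 18.5 F tool [-0.6 -1.1  2. ] grip 0.03126443297829681 0.9085419774055481
```

```bash
for i in 1; do python3 -m jog '[[0,0,-0.009,0,0.0008,0,36.5],[0,0,0,0,0,0,36.5]]'; python3 -m jog '[[0,0,-0.009,0,0.0008,0,36.5],[0,0,0,0,0,0,36.5]]'; python3 -c "
from h import *
arc(109.5)"; done
```

```text
time_s: 12.8
position: [0.6469, 0.0211, 0.0431]
tool_rot: [[-0.946, -0.325, -0.001], [-0.325, 0.946, 0.001], [0.0, 0.001, -1.0]]
ft_force: [0.3, 0.0, -0.4]
grip_width: 0.0311
gripper_force: 0.0
time_s: 13.05
position: [0.6468, 0.0217, 0.0431]
tool_rot: [[-0.943, -0.333, -0.0], [-0.333, 0.943, 0.0], [-0.0, 0.0, -1.0]]
ft_force: [1.6, 0.4, -1.6]
grip_width: 0.0312
gripper_force: 0.0
t 13.05 pos [0.6468 0.0217 0.0431] yaw 109.47 shift mm [0.5 0.3 0. ] turn z rad -0.0006
R 0.0957 az 19.33 F tool [-1.7 -0.1  1.6] grip 0.031188936111572443 0.0
```

```bash
python3 -m jog '[[0,0,-0.009,0,0.0008,0,36.5],[0,0,0,0,0,0,36.5]]'; python3 -m jog '[[0,0,-0.009,0,0.0008,0,36.5],[0,0,0,0,0,0,36.5]]'; python3 -c "
from h import *
arc(110.5)
"
```

```text
time_s: 13.3
position: [0.6467, 0.0222, 0.0431]
tool_rot: [[-0.94, -0.342, 0.0], [-0.342, 0.94, 0.0], [-0.0, -0.0, -1.0]]
ft_force: [0.3, -0.4, -0.1]
grip_width: 0.0312
gripper_force: 0.2
time_s: 13.55
position: [0.6464, 0.0229, 0.0431]
tool_rot: [[-0.937, -0.35, 0.0], [-0.35, 0.937, 0.0], [-0.0, -0.0, -1.0]]
ft_force: [0.2, -1.2, 0.1]
grip_width: 0.0312
gripper_force: 0.3
t 13.55 pos [0.6464 0.0229 0.0431] yaw 110.49 shift mm [ 0.5  0.6 -0. ] turn z rad -0.0002
R 0.0957 az 20.12 F tool [ 0.2 -1.2 -0.1] grip 0.031191169241394836 0.32233393751084805
```

```bash
python3 -m jog '[[0,0,-0.006,0,0.0006,0,36.5],[0,0,0,0,0,0,36.5]]'; python3 -m jog '[[0,0,-0.006,0,0.0006,0,36.5],[0,0,0,0,0,0,36.5]]'; python3 -c "
from h import *
arc(111)
"
```

```text
time_s: 13.8
position: [0.6462, 0.0235, 0.043]
tool_rot: [[-0.935, -0.356, 0.0], [-0.356, 0.935, -0.0], [-0.0, -0.0, -1.0]]
ft_force: [0.3, -0.7, 0.3]
grip_width: 0.0311
gripper_force: 0.4
time_s: 14.05
position: [0.646, 0.0241, 0.0431]
tool_rot: [[-0.933, -0.361, 0.0], [-0.361, 0.933, 0.0], [-0.0, -0.0, -1.0]]
ft_force: [-0.2, -0.1, -0.5]
grip_width: 0.0309
gripper_force: 0.4
t 14.05 pos [0.646  0.0241 0.0431] yaw 111.17 shift mm [ 0.6  0.3 -0. ] turn z rad 0.003
R 0.0958 az 20.84 F tool [0.3 0.  0.5] grip 0.030901141370929176 0.3797066956758499
```

```bash
python3 -m jog '[[0,0,-0.006,0,0.0006,0,36.5],[0,0,0,0,0,0,36.5]]'; python3 -m jog '[[0,0,-0.006,0,0.0006,0,36.5],[0,0,0,0,0,0,36.5]]'; python3 -c "
from h import *
arc(112)
"
```

```text
time_s: 14.3
position: [0.6457, 0.0247, 0.0431]
tool_rot: [[-0.93, -0.367, 0.0], [-0.367, 0.93, 0.0], [-0.0, 0.0, -1.0]]
ft_force: [0.8, -1.7, 0.8]
grip_width: 0.0315
gripper_force: 0.4
time_s: 14.55
position: [0.6455, 0.0252, 0.043]
tool_rot: [[-0.928, -0.372, 0.0], [-0.372, 0.928, 0.0], [-0.0, 0.0, -1.0]]
ft_force: [0.5, -0.6, 0.2]
grip_width: 0.0312
gripper_force: 0.4
t 14.55 pos [0.6455 0.0252 0.043 ] yaw 111.86 shift mm [ 0.5  0.7 -0. ] turn z rad -0.0024
R 0.0957 az 21.56 F tool [-0.3 -0.8 -0.2] grip 0.031214308980196604 0.38245271891355515
```

```bash
python3 -m jog '[[0,0,-0.009,0,0.0009,0,36.5]]'; python3 -m jog '[[0,0,-0.009,0,0.0009,0,36.5]]'; python3 -c "
from h import *
arc(113)
"
```

```text
time_s: 14.68
position: [0.6452, 0.0259, 0.043]
tool_rot: [[-0.925, -0.381, 0.0], [-0.381, 0.925, -0.0], [-0.0, -0.0, -1.0]]
ft_force: [0.6, -1.9, 0.5]
grip_width: 0.0308
gripper_force: 1.0
time_s: 14.8
position: [0.645, 0.0262, 0.0431]
tool_rot: [[-0.921, -0.389, 0.0], [-0.389, 0.921, -0.001], [0.0, -0.001, -1.0]]
ft_force: [1.3, -6.6, 0.6]
grip_width: 0.0309
gripper_force: 3.1
t 14.8 pos [0.645  0.0262 0.0431] yaw 112.91 shift mm [ 0.4  1.3 -0. ] turn z rad -0.0015
R 0.0956 az 22.22 F tool [ 1.3 -6.6 -0.5] grip 0.03094953038161523 3.116687759757042
```

```bash
python3 -m jog '[[0,0,0.0175,0.0001,-0.0017,0,36.5],[0,0,0.0175,0.0001,-0.0017,0,36.5],[0,0,0.0175,0,-0.0017,0,36.5]]'; python3 -m jog '[[0,0,0.009,0,-0.0009,0,36.5]]';python3 -m jog '[[0,0,0.009,0,-0.0009,0,36.5]]'; python3 -c "
from h import *
arc(108)
"
```

```text
time_s: 15.18
position: [0.6463, 0.0223, 0.0429]
tool_rot: [[-0.941, -0.339, -0.001], [-0.339, 0.941, 0.001], [0.0, 0.001, -1.0]]
ft_force: [-1.2, 0.8, -0.6]
grip_width: 0.0315
gripper_force: 0.5
time_s: 15.3
position: [0.6467, 0.0214, 0.0429]
tool_rot: [[-0.944, -0.331, -0.0], [-0.331, 0.944, 0.0], [0.0, 0.001, -1.0]]
ft_force: [-1.4, 1.4, 0.3]
grip_width: 0.0311
gripper_force: 0.5
time_s: 15.42
position: [0.647, 0.0205, 0.0429]
tool_rot: [[-0.947, -0.323, -0.0], [-0.323, 0.947, 0.0], [0.0, 0.0, -1.0]]
ft_force: [0.6, 1.0, -0.8]
grip_width: 0.0312
gripper_force: 0.5
t 15.43 pos [0.647  0.0205 0.0429] yaw 108.82 shift mm [ 0.3 -1.  -0. ] turn z rad 0.0143
R 0.0955 az 18.6 F tool [-0.9  0.8  0.8] grip 0.031207148008905793 0.5412615649402142
```

```bash
python3 -m jog '[[0,0,0.006,0,-0.0006,0,36.5]]';python3 -m jog '[[0,0,0.006,0,-0.0006,0,36.5]]'; python3 -c "
from h import *
arc(108)
"
```

```text
time_s: 15.55
position: [0.6473, 0.0198, 0.0429]
tool_rot: [[-0.948, -0.317, -0.0], [-0.317, 0.948, 0.0], [0.0, 0.0, -1.0]]
ft_force: [-0.2, 1.3, -1.6]
grip_width: 0.0315
gripper_force: 0.5
time_s: 15.68
position: [0.6475, 0.0192, 0.0429]
tool_rot: [[-0.95, -0.311, -0.0], [-0.311, 0.95, 0.0], [0.0, 0.0, -1.0]]
ft_force: [-0.0, 0.7, -1.4]
grip_width: 0.0313
gripper_force: 0.5
t 15.68 pos [0.6475 0.0192 0.0429] yaw 108.14 shift mm [0.4 0.3 0. ] turn z rad 0.0025
R 0.0956 az 17.81 F tool [-0.2  0.7  1.4] grip 0.03134169257337486 0.5457820929586887
```

```bash
python3 -m jog '[[0,0,0.006,0,-0.0006,0,36.5]]';python3 -m jog '[[0,0,0.006,0,-0.0006,0,36.5]]'; python3 -c "
from h import *
arc(107)
"
```

```text
time_s: 15.8
position: [0.6477, 0.0186, 0.043]
tool_rot: [[-0.952, -0.306, -0.0], [-0.306, 0.952, 0.0], [0.0, 0.0, -1.0]]
ft_force: [-0.7, 0.3, -0.3]
grip_width: 0.0312
gripper_force: 0.6
time_s: 15.92
position: [0.6478, 0.0182, 0.043]
tool_rot: [[-0.954, -0.3, -0.0], [-0.3, 0.954, 0.0], [0.0, 0.0, -1.0]]
ft_force: [-2.1, 2.6, 0.4]
grip_width: 0.0311
gripper_force: 1.6
t 15.93 pos [0.6478 0.0182 0.043 ] yaw 107.45 shift mm [ 0.3 -0.3 -0. ] turn z rad 0.0079
R 0.0955 az 17.17 F tool [ 1.2  3.1 -0.4] grip 0.031133047323227563 1.5503614023327827
```

```bash
python3 -m jog '[[0,0,0.006,0,-0.0006,0,36.5]]'; python3 -c "
from h import *
arc(109.7)
"
```

```text
time_s: 16.05
position: [0.6477, 0.018, 0.0429]
tool_rot: [[-0.956, -0.294, -0.001], [-0.294, 0.956, 0.001], [0.0, 0.001, -1.0]]
ft_force: [-2.2, 6.1, -1.3]
grip_width: 0.0312
gripper_force: 2.8
t 16.05 pos [0.6477 0.018  0.0429] yaw 107.11 shift mm [0.4 4.4 0. ] turn z rad -0.0452
R 0.0955 az 17.07 F tool [0.3 6.4 1.3] grip 0.03116506973211824 2.780871167778969
```

Both notch walls were felt at ±6 N with about 1 N free play between them, centred at 19.7°, which matches the imaged notch. I'll centre, release and retreat.

```bash
python3 -m jog '[[0,0,-0.02,0,0.0022,0,36.5],[0,0,-0.02,0,0.0022,0,36.5],[0,0,0,0,0,0,45],[0,0,0,0,0,0,52],[0,0,0,0,0,0,52]]'; python3 -m jog '[[0,0,0,0,0,-0.015,52],[0,0,0,0,0,-0.03,52],[0,0,0,0,0,-0.04,55],[0,0,0,0,0,-0.04,55],[0,0,0,0,0,0,55]]'; python3 - <<'E'
from h import *
s=optics.get_image("side"); np.savez("s6.npz",**s); d=optics.get_image("wrist"); np.savez("w6.npz",**d); t=optics.get_image("top"); np.savez("t6.npz",**t)
def dark(im,P,r,th=45):
    x,y=P.round().astype(int); g=im.max(axis=2)[y-r:y+r+1,x-r:x+r+1]; m=(g<th); v,u=np.nonzero(m); return m.sum(),(u.mean()+x-r,v.mean()+y-r) if m.sum() else None
def col(az,z): a=np.radians(az); return np.array([[[.5565+.0955*np.cos(a),-.01+.0955*np.sin(a),z]]])
s1=dict(np.load("s1.npz"))
for nm,S,a in [("start",s1,-34),("now",s,19.7)]:
    for z in (.087,.0955):
        P=cv2.projectPoints(col(a,z),S["rvec"],S["tvec"],S["mtx"],None)[0].ravel(); print(nm,z,P.round(1),dark(S["pixels"],P,8))
w1=dict(np.load("w1.npz"))
for nm,S,a in [("w start",w1,-34),("w now",d,19.7)]:
    for z in (.087,.0955):
        P=cv2.fisheye.projectPoints(col(a,z),S["rvec"],S["tvec"],S["mtx"],np.zeros(4))[0].ravel(); print(nm,z,P.round(1),dark(S["pixels"],P,25))
g=s["pixels"].max(axis=2); P=cv2.projectPoints(col(19.7,.087),s["rvec"],s["tvec"],s["mtx"],None)[0].ravel().round().astype(int)
print(g[P[1]-14:P[1]+16,P[0]-9:P[0]+10])
E
```

```text
time_s: 16.68
position: [0.6468, 0.0215, 0.043]
tool_rot: [[-0.943, -0.332, 0.0], [-0.332, 0.943, -0.0], [0.0, -0.0, -1.0]]
ft_force: [0.2, -0.2, 0.6]
grip_width: 0.0441
gripper_force: 0.0
time_s: 17.3
position: [0.6482, 0.0215, 0.1727]
tool_rot: [[-0.943, -0.332, 0.008], [-0.332, 0.943, -0.001], [-0.007, -0.004, -1.0]]
ft_force: [0.0, -0.5, -0.6]
grip_width: 0.0472
gripper_force: 0.0
start 0.087 [237.4 177.6] (np.int64(14), (np.float64(236.5), np.float64(178.85714285714286)))
start 0.0955 [237.3 175.3] (np.int64(13), (np.float64(236.53846153846155), np.float64(178.46153846153845)))
now 0.087 [219.8 187.8] (np.int64(16), (np.float64(219.625), np.float64(188.9375)))
now 0.0955 [219.6 185.5] (np.int64(15), (np.float64(219.66666666666666), np.float64(188.6)))
w start 0.087 [245.7 221.2] (np.int64(357), (np.float64(245.23809523809524), np.float64(218.7703081232493)))
w start 0.0955 [245.5 224.5] (np.int64(357), (np.float64(245.23809523809524), np.float64(218.7703081232493)))
w now 0.087 [255.8 185.9] (np.int64(585), (np.float64(259.8666666666667), np.float64(181.23247863247863)))
w now 0
[... 1831 characters left out ...]
  63  65  81  93 126 173 200 203 201 202 200
  200]
 [149 150 148 133 115 107 106 111 128 157 172 191 202 206 204 202 199 201
  200]
 [149 150 147 131 114 113 120 140 163 180 189 196 198 200 201 201 201 200
  202]
 [151 150 147 130 113 109 114 121 132 137 140 142 146 154 175 195 199 201
  203]
 [150 152 150 132 104  93  92  97 107 110 110 107 107 121 160 195 200 200
  203]
 [150 152 151 135  86  58  58  62  72  82  83  76  73  97 151 196 203 202
  204]
 [149 150 150 132  73  43  42  44  47  53  54  49  51  78 140 194 205 204
  205]
 [148 150 143 112  62  42  43  45  43  45  44  45  49  73 117 170 202 206
  206]
 [149 149 137 102  67  53  53  58  57  54  47  45  52  70  95 143 195 208
  207]]
```

The side view puts the collar at home height: its residual against z=0.087 is +1.1 px now and +1.3 px when locked at the start, while on the rim it would be 2.3 px higher. The gripper is clear, so I'll hand in.

```bash
python3 -c "
from rig import job
print(job.close_job())"
```

```text
the job is handed in; nothing more can be done
None
```

The job is handed in: I pulled the ring up, turned the table counter-clockwise about 54° to the next notch, and let the pin drop home. I felt both notch walls at under 7 N, the collar is back at its locked height, and the robot is clear of everything.

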